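# Set the sharpening arm of the bench grinder

## Task

Set the grinder's sharpening arm for the gouge: hook a fingertip inside the V-shaped pocket and draw the steel bar out of its sleeve until the point of the pocket is 200 mm from the sleeve's mouth. Then, with a fingertip, push the black clamp lever on the sleeve round clockwise (seen from above) as far as it goes, and come away. Take nothing between the fingers, and leave the gouge, bowl, blank and dresser where they lie.

Things in the scene. Friction and masses are not known exactly. Their poses are not given: they have to be found in the camera images.
- station: Sharpening station, fixed: plywood base 360 x 460 x 18 mm with a green two-wheel bench grinder (150 mm wheels, 230 mm high in all) and a square steel sleeve under one wheel. Origin on the bench under the sleeve's mouth, x pointing into the sleeve, z up. The front of that wheel is 130 mm behind the mouth; the motor and second wheel are on the +y side of it.
- sleeve_mouth (a point): Sleeve mouth: middle of the top edge of the open end of the square steel sleeve (38 mm wide outside, 250 mm long, top 56 mm above the bench). The mouth is at the front edge of the plywood base. Axes as the station's: x points into the sleeve along the bar, and the bar is drawn out towards -x.
- pocket_point (a point): Outermost edge of the V pocket, top of its walls, 106 mm above the bench; axes as the station's. On the end of the 30 mm square bar two upright steel walls (5 mm thick, 50 long, 50 high) meet in this point and run back at 50 degrees to the bar: the V is open upwards and towards the sleeve, 75 mm wide there, floor 56 mm above the bench. The 200 mm is measured level from here to sleeve_mouth.
- wall_left (a point): Middle of the top edge of the pocket wall on the +y side of the bar (half-way through its thickness).
- wall_right (a point): Middle of the top edge of the pocket wall on the -y side of the bar (half-way through its thickness).
- v_arm (a joint): How far the bar is drawn out, m: at 0 the pocket's point is 90 mm from the mouth, at its stop (0.16) 250 mm; it grows as the bar is drawn out. Slides stiffly (about 5 N) and stays where it is left.
- clamp_lever (a joint): Angle of the clamp lever, rad: 0 fully loose, 1.4 clamped against its stop; it grows clockwise seen from above. Starts near loose, stays where it is left, and takes about 5 N at lever_grip to turn.
- lever_axis (a point): On the upright axis of the black clamp lever, at the height of its handle (88 mm above the bench), 45 mm behind the mouth on the sleeve's centre line. The hub is 22 mm wide, its top 92 mm above the bench.
- lever_grip (a point): Centre line of the lever's handle, 50 mm from its axis, 89 mm above the bench; x points to its end. A round arm 12 mm thick with an 18 mm ball 68 mm from the axis; free below, down to the sleeve or base. At 0 it points out over the mouth, 30 degrees to the station's +y side; clamped, it sticks out sideways to +y, swung somewhat towards the wheel.
- gouge: Bystander: a turning gouge lying on the bench, 530 mm long, 33 mm thick, wooden handle and round steel blade. Origin under the brass ferrule, blade to +x (235 mm), handle to -x (300 mm).
- bowl: Bystander: a turned wooden bowl, 130 mm across and 50 mm high. Origin under its middle.
- blank: Bystander: a round wooden blank standing on end, 66 mm across and 95 mm high. Origin under its middle.
- dresser: Bystander: a T-shaped wheel dresser lying on the bench, 180 mm long, 60 mm wide at the head, 20 mm high. Origin under its middle, head to +x.

How it is judged (in metres and radians):
On the way:
1. the bar is drawn out so that the pocket's point is 200 mm (within 6 mm) from the mouth, and at rest, while the lever is still loose (under 0.6 rad) (horizontal distance between pocket_point and sleeve_mouth between 0.194 and 0.206 m and value of joint clamp_lever below 0.6 rad and velocity of joint v_arm between -0.01 and 0.01 m/s), for 0.3 s.
At the end, for the whole second after the job is handed in: The pocket's point is 200 mm from the sleeve's mouth, within 6 mm, the bar at rest; the clamp lever is turned to within 0.15 rad of its clamped stop; the gouge, bowl, blank and dresser are within 30 mm of where they were (horizontal distance between pocket_point and sleeve_mouth between 0.194 and 0.206 m and value of joint clamp_lever above 1.25 rad and velocity of joint v_arm between -0.01 and 0.01 m/s and distance of each of gouge, bowl, blank, dresser from where it was at the start of the episode below 0.03 m); the robot touches nothing.
It fails at once if a wall of the pocket is taken between the fingers (the grasp point lies within the wall) (z of the grasp point in the frame of pocket_point below 0.004 m and (horizontal distance between the grasp point and pocket_point below 0.008 m or horizontal distance between the grasp point and wall_left below 0.008 m or horizontal distance between the grasp point and wall_right below 0.008 m)).
It fails at once if the lever's handle is taken between the fingers (the grasp point lies within the handle) (distance between the grasp point and lever_grip below 0.009 m).
It fails at once if the gouge, bowl, blank or dresser is shifted by more than 30 mm or lifted (distance of any of gouge, bowl, blank, dresser from where it was at the start of the episode above 0.03 m).
It also fails if it takes over 51 s, if anything falls off the work surface, if the arm or the gripper's body presses on something with over 40 N, if the wrist force passes 120 N, or if a joint passes its speed limit or range.

## Robot

A 7-joint arm with a two-finger parallel gripper is mounted at the origin on the work surface. World frame = base frame: x ahead of the robot, y to its left, z up, the work surface at z = 0. Lengths are in mm, angles in rad, forces in N, time in s.
With the tool pointing down it reaches from about 425 to 925 mm from the base axis. Payload 6.8 kg.
Tool frame: the origin (TCP) lies midway between the tips of the shut fingers; the grasp point (between the pads) lies 19 mm behind it; z points along the fingers, x is the direction in which the jaws open and shut, and the axes are right-handed (so a half turn about z gives the same grasp; the last joint's range is limited). The gripper opens to 85 mm and grips with 20 to 120 N. Pads are 22 mm wide; open, the fingers measure 114 mm over their backs; the gripper's body (76 mm by 85 mm) begins 54 mm behind the grasp point. The pads swing forward as they close: fully open they stand 13 mm farther back than shut.
Start: joints at [1.058, 0.477, 0.022, 1.555, -0.011, 1.109, -0.083], TCP at [265.85, -620.461, 200.208] pointing down, gripper open.
Joint ranges: [-2.96, 2.96], [-0.34, 2.1], [-1.41, 1.46], [0.24, 2.44], [-1.37, 4.51], [0.17, 1.92], [-2.96, 2.96]. Speed limits (rad/s): [2.39, 2.39, 3.14, 3.14, 3.14, 3.14, 3.14].

## Interface

Orientations are given as a rotation vector (axis times angle).
In Python, from workcell import env gives the robot as it stands. The module is installed in compiled form; this text tells all that it offers.
- The arm moves only by the tool carry_out, never from a script. Its argument "commands" is a list of rows, each an object of numbers: "rx", "ry", "rz": the turn, a rotation vector about the tool's x, y, z in degrees; "dx", "dy", "dz": the shift along the tool's x, y, z in cm; "claw": the opening in per cent of the stroke, from 0 (shut) to 100 (fully open). A call has 1 to 20 rows; each row shifts and turns the commanded pose from where the row before left it, along the tool's axes as they then stand; what a row does not reach is not made up. A row lasts 1/8 s, in which the tool goes at most 62.5 mm and 10.7 degrees, less where a joint would pass 70% of its speed; a pose out of reach is approached as far as the arm can. A call is refused whole if a number of a shift passes 6.25 or a number of a turn 10.7, either way. A call with a gripper value outside its range is refused whole. The fingers move at their own pace and stop on an object; "grip_force" is the grip in N (left out, the last holds). Time passes only in rows, so rows that do not move let the fingers close. It gives the time, the measured TCP pose, the force and the opening at its end, in the units of the state.
- env.get_state(): the state, without advancing time (a new reading comes with each control period).
- env.grab_frame(name): name is "scene" or "side" or "wrist"; returns a dict with "frame" (400x640x3 uint8, red, green, blue), "K" (3x3 intrinsics, pixels), "view" (4x4, takes a point from world to camera coordinates); the wrist camera has in their place "T_tool_cam" (4x4, takes a point from camera to tool coordinates, whose origin is the TCP and whose axes are the tool frame's). Camera axes: x right, y up, looking along -z (the intrinsics and any distortion apply to the point x, -y, -z); pixel columns grow to the right and rows downward; lengths in mm; the calibration is good to about 2 mm. A picture is of the moment at which its call begins: read the wrist's pose just before it. There is no depth.
- env.job_done(): hands the job in, once; it reports no verdict.
The state is a dict: "clock": time; "qpos": joint angles; "joint_vel": joint speeds; "joint_torque": joint torques, N m; "eef_pos": TCP position; "orientation": TCP orientation; "ft_force": force on the tool from outside, world axes, zero at the start; "moment": the same for the moment, N m; "grip_width": finger opening in mm.
Only numpy, scipy, OpenCV 4.12 (cv2) and the standard library are available. Lean on these libraries where they do the work, as an engineer would, in place of code of your own. Each camera call takes 0.05 s, during which the arm holds its last target. There are 200 camera calls.

## Working session

There is one attempt and no reset: what is moved stays moved. The work goes in short steps, Python scripts to look and compute and a tool call to move; the robot and the scene stay as the last step left them, time stands still between calls to the robot, and variables do not carry over. Pictures are saved under pics/ and viewed, about 8 in all and at most 12, crops included, and the job is handed in when it is done.

Besides the shell and the picture viewer there is one more tool, called by a JSON object that holds its "method" and its "body". carry_out: Moves the arm, as the interface text tells. Its arguments: {"type":"object","properties":{"commands":{"type":"array"},"grip_force":{"type":"number"}},"required":["commands"]}

```bash
mkdir -p pics; python3 - <<'E'
from workcell import env
import cv2,numpy as np,pickle
s=env.get_state();print({k:np.round(v,3).tolist() for k,v in s.items()})
d={}
for n in("scene","side","wrist"):
    f=env.grab_frame(n);d[n]=f;cv2.imwrite(f"pics/{n}0.png",f["frame"][...,::-1])
    print(n,f["K"].tolist(),np.round(f.get("view",f.get("T_tool_cam")),3).tolist(),[k for k in f])
pickle.dump(d,open("d0.pkl","wb"))
E
```

```text
{'clock': 0.0, 'qpos': [1.058, 0.478, 0.022, 1.556, -0.011, 1.109, -0.083], 'joint_vel': [-0.001, -0.0, -0.002, -0.001, 0.0, 0.0, 0.001], 'joint_torque': [-0.001, -59.646, 1.608, -28.119, 0.013, 0.009, -0.0], 'eef_pos': [265.587, -619.841, 199.201], 'orientation': [-2.622, 1.729, 0.003], 'ft_force': [-0.564, -0.309, 0.017], 'moment': [0.002, 0.033, -0.025], 'grip_width': 85.601}
scene [[437.22684519738124, 0.0, 318.51143313919926], [0.0, 437.22684519738124, 204.4545211375962], [0.0, 0.0, 1.0]] [[0.226, 0.974, -0.008, 2.273], [-0.853, 0.202, 0.481, 456.118], [0.471, -0.101, 0.876, -1263.026], [0.0, 0.0, 0.0, 1.0]] ['frame', 'K', 'view']
side [[463.3008216777177, 0.0, 322.95900923939223], [0.0, 463.3008216777177, 201.8580687388942], [0.0, 0.0, 1.0]] [[0.993, -0.114, 0.007, -553.041], [0.079, 0.731, 0.678, -5.871], [-0.082, -0.673, 0.735, -1058.419], [0.0, 0.0, 0.0, 1.0]] ['frame', 'K', 'view']
wrist [[287.97867554696177, 0.0, 317.41301620283093], [0.0, 287.97867554696177, 202.54524224402843], [0.0, 0.0, 1.0]] [[1.0, -0.001, 0.0, 0.4], [-0.001, -0.962, -0.273, -69.995], [0.0, 0.273, -0.962, -173.68], [0.0, 0.0, 0.0, 1.0]] ['frame', 'K', 'T_tool_cam']
```

View pics/scene0.png

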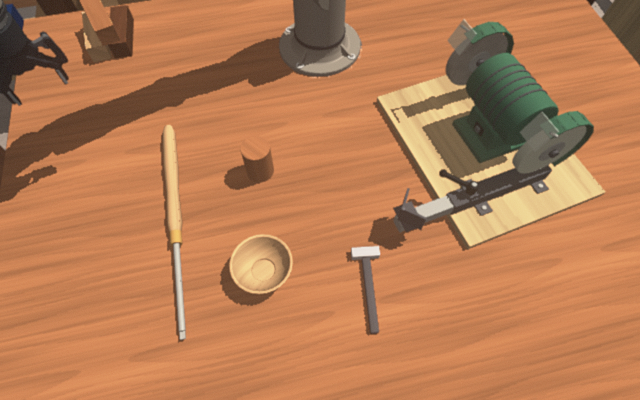

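View pics/side0.png

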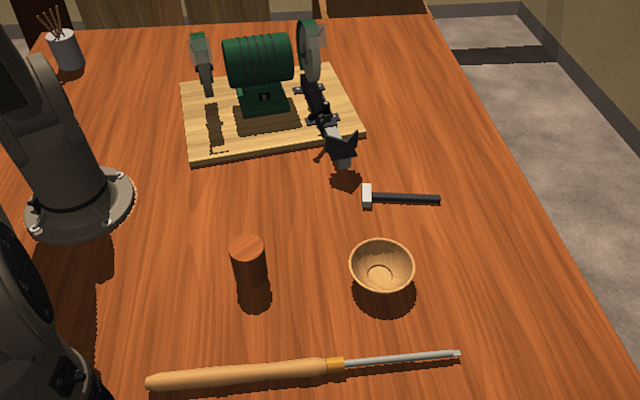

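The station is on the robot's left. In the scene view the V pocket is at about (410,210), the lever at (458,182) and the dresser near the pocket at (367,290). I'll enlarge both views.

```bash
python3 - <<'E'
import pickle,cv2,numpy as np
d=pickle.load(open("d0.pkl","rb"))
a=d["scene"]["frame"][150:260,380:560];b=d["side"]["frame"][75:205,290:390]
a=cv2.resize(a,None,fx=4.4,fy=4.4,interpolation=cv2.INTER_CUBIC)
cv2.imwrite("pics/c1.png",a[...,::-1])
b=cv2.resize(b,None,fx=4.5,fy=4.5,interpolation=cv2.INTER_CUBIC)
cv2.imwrite("pics/c2.png",b[...,::-1])
E
```

```text
(no output)
```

View pics/c1.png

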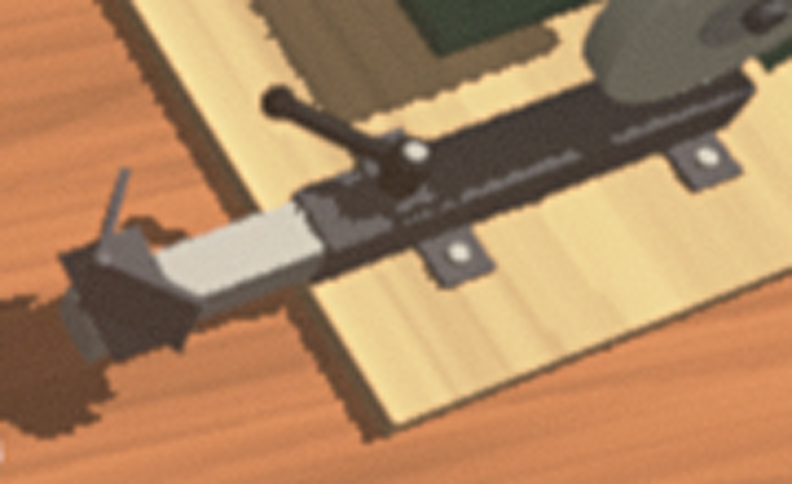

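View pics/c2.png

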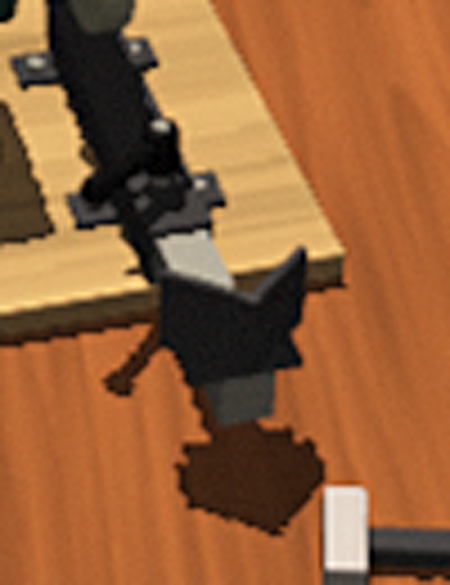

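The pocket walls, mouth, hub and lever ball are readable in both views. I'll fit the station pose, the pull-out and the lever angle from these points.

```bash
cat > h.py <<'E'
import pickle,cv2,numpy as np
from scipy.optimize import least_squares
def proj(f,P):
    P=np.atleast_2d(P);c=(f["view"]@np.c_[P,np.ones(len(P))].T)[:3].T
    K=f["K"];return np.c_[K[0,0]*c[:,0]/-c[:,2]+K[0,2],K[1,1]*-c[:,1]/-c[:,2]+K[1,2]]
s5,c5=50*np.sin(np.radians(50)),50*np.cos(np.radians(50))
def model(p):
    x,y,th,q,a,yb=p
    d=90+q
    L=lambda r,z:[ -45*0+45-r*np.cos(np.radians(30)+a),r*np.sin(np.radians(30)+a),z]
    m=dict(mouthL=[0,19,56],mouthR=[0,-19,56],mouth=[0,0,56],baseR=[0,yb,18],baseL=[0,yb+460,18],baseRR=[360,yb,18],hub=[45,0,92],ball=L(68,89),grip=L(50,89),
      pt=[-d,0,106],wl=[-d+c5,s5,106],wr=[-d+c5,-s5,106],ptb=[-d,0,56],wrb=[-d+c5,-s5,56],wlb=[-d+c5,s5,56])
    c,s=np.cos(th),np.sin(th)
    return {k:np.array([x+c*v[0]-s*v[1],y+s*v[0]+c*v[1],v[2]]) for k,v in m.items()}
E
cat > fit.py <<'E'
from h import *
d=pickle.load(open("d0.pkl","rb"))
S=lambda u,v:((u+.5)/4.4-.5+380,(v+.5)/4.4-.5+150)
T=lambda u,v:((u+.5)/4.5-.5+290,(v+.5)/4.5-.5+75)
obs=[("scene","baseR",S(392,427)),("scene","baseL",(378,98)),("scene","baseRR",(604,190)),("scene","mouthL",S(298,193)),("scene","mouthR",S(326,243)),("scene","ball",S(277,101)),("scene","hub",S(410,160)),("scene","wl",S(125,170)),
("side","baseR",T(343,256)),("side","baseL",(189,161)),("side","pt",T(240,300)),("side","wl",T(163,275)),("side","wr",T(305,250)),("side","ball",T(95,190)),("side","hub",T(160,135))]
def r(p):
    m=model(p);return np.concatenate([proj(d[c],m[k])[0]-o for c,k,o in obs])
best=min((least_squares(r,[x,500,th,10,0.1,-150],loss="soft_l1",x_scale=[100,100,1,50,.5,100]) for x in(300,500) for th in(1.2,1.57,2)),key=lambda z:z.cost)
print(best.cost,best.x.round(3));R=best.fun.reshape(-1,2)
for o,e in zip(obs,R):print(o[0],o[1],e.round(1))
m=model(best.x)
for k in("mouth","pt","wl","wr","ball","hub","grip"):print(k,m[k].round(1))
np.save("p.npy",best.x)
out=[]
for n,(x0,y0,w,h) in dict(scene=(380,150,110,110),side=(290,85,110,110)).items():
    im=cv2.resize(d[n]["frame"][y0:y0+h,x0:x0+w],None,fx=3.6,fy=3.6,interpolation=cv2.INTER_CUBIC)
    P={k:tuple(int(t) for t in ((proj(d[n],v)[0]-(x0,y0)+.5)*3.6)) for k,v in m.items()}
    for a,b in("wl pt","pt wr","wr wrb","wrb ptb","ptb pt","ptb wlb","wlb wl","mouthL mouthR","hub ball"):pass
    for ab in("wl pt","pt wr","wr wrb","wrb ptb","ptb pt","ptb wlb","wlb wl","mouthL mouthR","hub ball"):
        a,b=ab.split();cv2.line(im,P[a],P[b],(0,255,255),1)
    out.append(im)
cv2.imwrite("pics/ov.png",np.hstack(out)[...,::-1])
E
sed -i '/ for a,b in/d' fit.py; python3 fit.py
```

```text
11.645157530297132 [ 5.92091e+02  1.54917e+02  1.72500e+00  3.46450e+01  3.56000e-01
 -9.97170e+01]
scene baseR [ 0.5 -0.3]
scene baseL [-1.3 -1.7]
scene baseRR [1.7 1.9]
scene mouthL [-1.6 -0.3]
scene mouthR [0.9 2.5]
scene ball [-0.1  0.3]
scene hub [ 0.3 -1.1]
scene wl [-0.1 -0.1]
side baseR [ 0.5 -0.1]
side baseL [-1.   0.8]
side pt [2.6 0.1]
side wl [-0.3 -0.3]
side wr [-0.2 -0.1]
side ball [-1.1  1.3]
side hub [ 0.3 -0.8]
mouth [592.1 154.9  56. ]
pt [611.2  31.7 106. ]
wl [568.4  57.6 106. ]
wr [644.1  69.4 106. ]
ball [540.1 148.5  89. ]
hub [585.2 199.4  92. ]
grip [552. 162.  89.]
```

View pics/ov.png

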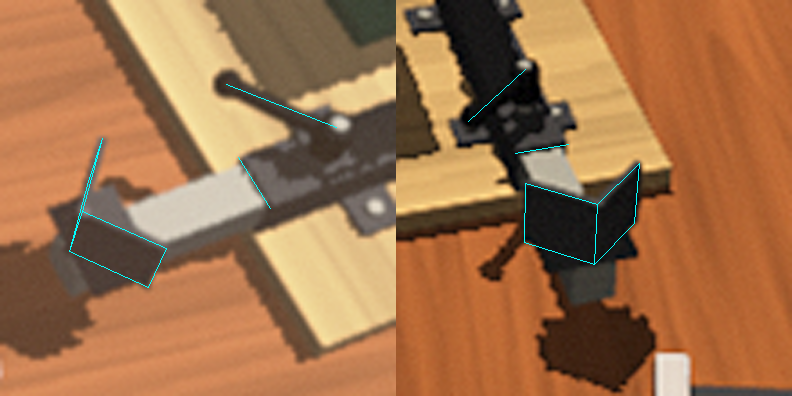

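The fit agrees to about 2 px: mouth near (592,155), yaw 98.8°, pull-out about 35 mm and lever about 0.36 rad. With the tool's x along the draw direction (−81°), the camera stays clear of the grinder. I'll turn 14.4°, shut the fingers and fly to a viewpoint over the pocket.

{"method": "carry_out", "body": {"commands": [{"rz": 7.2, "dz": -0.5, "claw": 0}, {"rz": 7.2, "dz": -0.5}, {"dx": -4.1, "dy": -2.44, "dz": -0.15}, {"dx": -4.1, "dy": -2.44, "dz": -0.15}, {"dx": -4.1, "dy": -2.44, "dz": -0.15}, {"dx": -4.1, "dy": -2.44, "dz": -0.15}, {"dx": -4.1, "dy": -2.44, "dz": -0.15}, {"dx": -4.1, "dy": -2.44, "dz": -0.15}, {"dx": -4.1, "dy": -2.44, "dz": -0.15}, {"dx": -4.1, "dy": -2.44, "dz": -0.15}, {"dx": -4.1, "dy": -2.44, "dz": -0.15}, {"dx": -4.1, "dy": -2.44, "dz": -0.15}, {"dx": -4.1, "dy": -2.44, "dz": -0.15}, {"dx": -4.1, "dy": -2.44}, {"dx": -4.1, "dy": -2.44}, {"dx": -4.1, "dy": -2.44}, {"dx": -4.1, "dy": -2.44}, {"dx": -4.1, "dy": -2.44}, {}, {}]}}

```text
invalid input at $.commands[0]: expected keys rx, ry, rz, dx, dy, dz, claw
```

```bash
python3 - <<'E'
from workcell import env
import cv2,numpy as np,pickle
s=env.get_state();f=env.grab_frame("wrist");f["s"]=s;pickle.dump(f,open("w1.pkl","wb"))
print({k:np.round(s[k],3).tolist() for k in("clock","qpos","eef_pos","orientation","ft_force","grip_width")})
cv2.imwrite("pics/w1.png",f["frame"][...,::-1])
E
```

```text
{'clock': 0.15, 'qpos': [1.058, 0.478, 0.022, 1.556, -0.012, 1.109, -0.083], 'eef_pos': [265.643, -620.01, 199.443], 'orientation': [-2.622, 1.729, 0.002], 'ft_force': [-0.174, 0.124, 0.949], 'grip_width': 85.268}
```

View pics/w1.png

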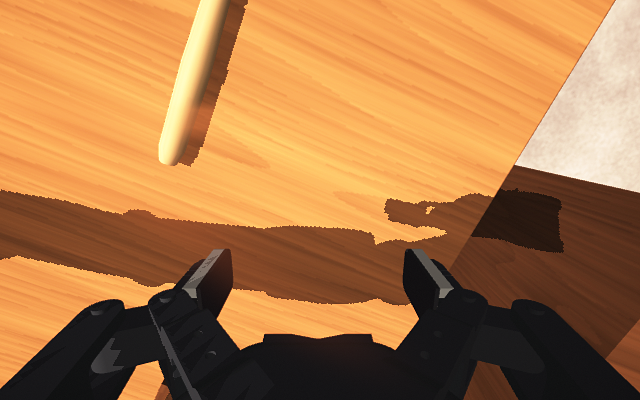

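The call was refused because every row needs all seven keys. The picture (6th viewed) shows only the open fingers at the start pose, around (320,280), and the gouge's handle at (190,100). I'll send the move again in full rows.

{"method": "carry_out", "body": {"commands": [{"rx": 0, "ry": 0, "rz": 7.2, "dx": 0, "dy": 0, "dz": -0.5, "claw": 0}, {"rx": 0, "ry": 0, "rz": 7.2, "dx": 0, "dy": 0, "dz": -0.5, "claw": 0}, {"rx": 0, "ry": 0, "rz": 0, "dx": -4.1, "dy": -2.44, "dz": -0.15, "claw": 0}, {"rx": 0, "ry": 0, "rz": 0, "dx": -4.1, "dy": -2.44, "dz": -0.15, "claw": 0}, {"rx": 0, "ry": 0, "rz": 0, "dx": -4.1, "dy": -2.44, "dz": -0.15, "claw": 0}, {"rx": 0, "ry": 0, "rz": 0, "dx": -4.1, "dy": -2.44, "dz": -0.15, "claw": 0}, {"rx": 0, "ry": 0, "rz": 0, "dx": -4.1, "dy": -2.44, "dz": -0.15, "claw": 0}, {"rx": 0, "ry": 0, "rz": 0, "dx": -4.1, "dy": -2.44, "dz": -0.15, "claw": 0}, {"rx": 0, "ry": 0, "rz": 0, "dx": -4.1, "dy": -2.44, "dz": -0.15, "claw": 0}, {"rx": 0, "ry": 0, "rz": 0, "dx": -4.1, "dy": -2.44, "dz": -0.15, "claw": 0}, {"rx": 0, "ry": 0, "rz": 0, "dx": -4.1, "dy": -2.44, "dz": -0.15, "claw": 0}, {"rx": 0, "ry": 0, "rz": 0, "dx": -4.1, "dy": -2.44, "dz": -0.15, "claw": 0}, {"rx": 0, "ry": 0, "rz": 0, "dx": -4.1, "dy": -2.44, "dz": -0.15, "claw": 0}, {"rx": 0, "ry": 0, "rz": 0, "dx": -4.1, "dy": -2.44, "dz": -0.15, "claw": 0}, {"rx": 0, "ry": 0, "rz": 0, "dx": -4.1, "dy": -2.44, "dz": -0.15, "claw": 0}, {"rx": 0, "ry": 0, "rz": 0, "dx": -4.1, "dy": -2.44, "dz": -0.15, "claw": 0}, {"rx": 0, "ry": 0, "rz": 0, "dx": -4.1, "dy": -2.44, "dz": -0.15, "claw": 0}, {"rx": 0, "ry": 0, "rz": 0, "dx": -4.1, "dy": -2.44, "dz": -0.15, "claw": 0}, {"rx": 0, "ry": 0, "rz": 0, "dx": 0, "dy": 0, "dz": 0, "claw": 0}, {"rx": 0, "ry": 0, "rz": 0, "dx": 0, "dy": 0, "dz": 0, "claw": 0}]}}

```text
clock: 2.7
eef_pos: [551.1, 86.8, 233.8]
orientation: [2.384, -2.044, -0.0]
ft_force: [-0.2, -0.6, -0.6]
grip_width: 0.1
```

```bash
python3 - <<'E'
from workcell import env
import cv2,numpy as np,pickle
s=env.get_state();f=env.grab_frame("wrist");f["s"]=s;pickle.dump(f,open("w1.pkl","wb"))
print({k:np.round(s[k],3).tolist() for k in("clock","qpos","eef_pos","orientation","ft_force","grip_width")})
cv2.imwrite("pics/w2.png",cv2.resize(f["frame"],(800,500),interpolation=cv2.INTER_CUBIC)[...,::-1])
E
```

```text
{'clock': 2.7, 'qpos': [0.036, 0.279, -0.37, 1.779, 0.112, 1.105, -1.789], 'eef_pos': [551.081, 86.785, 233.836], 'orientation': [2.384, -2.044, -0.0], 'ft_force': [-0.193, -0.577, -0.6], 'grip_width': 0.069}
```

View pics/w2.png

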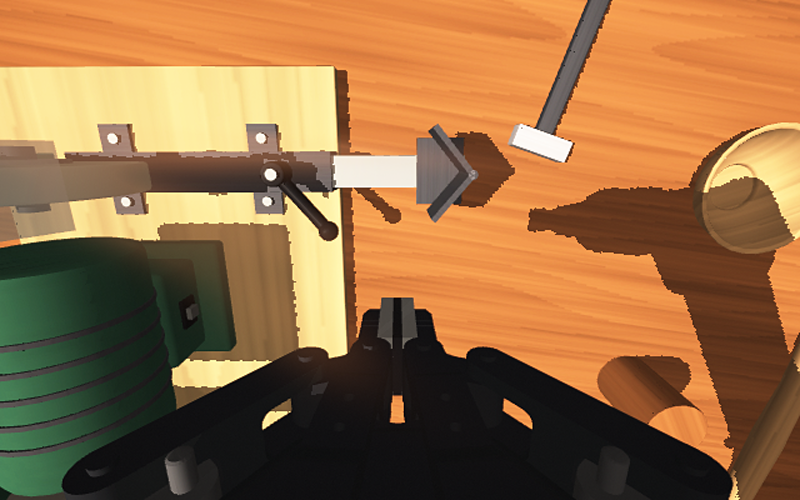

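The view is clear (800 px scale): pocket point (476,175), wall ends (432,216) and (432,128), mouth edge (332,153–192), hub (270,174), lever ball (328,231). The shut fingertips are at (397,302). I'll back-project these at their known heights.

```bash
cat >> h.py <<'E'
from scipy.spatial.transform import Rotation as Rot
def back(f,px,z,sc=1.25):
    s=f["s"];K=f["K"];T=np.array(f["T_tool_cam"]);R=Rot.from_rotvec(s["orientation"]).as_matrix()
    u,v=np.array(px)/sc;c=np.array([(u-K[0,2])/K[0,0],-(v-K[1,2])/K[1,1],-1])
    o=R@T[:3,3]+s["eef_pos"];d=R@T[:3,:3]@c
    return o+d*(z-o[2])/d[2]
E
python3 - <<'E'
from h import *
f=pickle.load(open("w1.pkl","rb"));s=f["s"]
R=Rot.from_rotvec(s["orientation"]).as_matrix();print("toolx",np.degrees(np.arctan2(R[1,0],R[0,0])))
for n,px,z in [("pt",(476,175),106),("wl",(432,218),106),("wr",(432,127),106),("mL",(332,192),56),("mR",(332,152),56),("mouth",(332,172),56),("hub",(270,174),93),("ball",(328,231),89),("bR",(336,67),18),("bl",(355,340),18),("barL",(415,186),56),("barR",(415,156),56)]:
    P=back(f,px,z);print(n,P.round(1),"tool",(R.T@(P-s["eef_pos"])).round(1))
E
```

```text
toolx -81.21622411733979
pt [611.7  30.2 106. ] tool [ 65.1 -51.3 127.8]
wl [571.   59.5 106. ] tool [ 30.  -15.6 127.8]
wr [642.7  72.6 106. ] tool [ 27.9 -88.5 127.8]
mL [573.  153.4  56. ] tool [-62.6 -32.  177.8]
mR [610.1 157.3  56. ] tool [-60.8 -69.3 177.7]
mouth [591.8 155.4  56. ] tool [-61.7 -50.9 177.8]
hub [585.  201.5  93. ] tool [-108.3  -51.2  140.7]
ball [542.1 148.1  89. ] tool [-62.   -0.6 144.8]
bR [689.5 168.4  18. ] tool [ -59.6 -149.4  215.7]
bl [395.7 113.4  18. ] tool [-50.2 149.3 215.9]
barL [591.  75.  56.] tool [ 17.6 -37.8 177.8]
barR [618.5  79.7  56. ] tool [ 17.2 -65.7 177.8]
```

All consistent: the wrist view gives the bar along the tool x within 0.2°, pocket to mouth about 127 mm (so about 73 mm to draw), and hub 46.6 mm behind the mouth against 45 given. I'll go into the V to TCP z = 80 and draw part of the way.

{"method": "carry_out", "body": {"commands": [{"rx": 0, "ry": 0, "rz": 0, "dx": 1.2, "dy": -2.56, "dz": 0, "claw": 0}, {"rx": 0, "ry": 0, "rz": 0, "dx": 1.2, "dy": -2.56, "dz": 0, "claw": 0}, {"rx": 0, "ry": 0, "rz": 0, "dx": 0, "dy": 0, "dz": 3, "claw": 0}, {"rx": 0, "ry": 0, "rz": 0, "dx": 0, "dy": 0, "dz": 3, "claw": 0}, {"rx": 0, "ry": 0, "rz": 0, "dx": 0, "dy": 0, "dz": 3, "claw": 0}, {"rx": 0, "ry": 0, "rz": 0, "dx": 0, "dy": 0, "dz": 2.5, "claw": 0}, {"rx": 0, "ry": 0, "rz": 0, "dx": 0, "dy": 0, "dz": 2, "claw": 0}, {"rx": 0, "ry": 0, "rz": 0, "dx": 0, "dy": 0, "dz": 1.8, "claw": 0}, {"rx": 0, "ry": 0, "rz": 0, "dx": 0, "dy": 0, "dz": 0, "claw": 0}, {"rx": 0, "ry": 0, "rz": 0, "dx": 0.4, "dy": 0, "dz": 0, "claw": 0}, {"rx": 0, "ry": 0, "rz": 0, "dx": 0.4, "dy": 0, "dz": 0, "claw": 0}, {"rx": 0, "ry": 0, "rz": 0, "dx": 0.4, "dy": 0, "dz": 0, "claw": 0}, {"rx": 0, "ry": 0, "rz": 0, "dx": 0.4, "dy": 0, "dz": 0, "claw": 0}, {"rx": 0, "ry": 0, "rz": 0, "dx": 0.4, "dy": 0, "dz": 0, "claw": 0}]}}

```text
clock: 4.5
eef_pos: [608.8, 51.5, 81.3]
orientation: [-2.385, 2.045, -0.0]
ft_force: [-0.3, 0.7, -0.1]
grip_width: -0.1
```

No contact yet. I'll draw on in small rows.

{"method": "carry_out", "body": {"commands": [{"rx": 0, "ry": 0, "rz": 0, "dx": 0.3, "dy": 0, "dz": 0, "claw": 0}, {"rx": 0, "ry": 0, "rz": 0, "dx": 0.3, "dy": 0, "dz": 0, "claw": 0}, {"rx": 0, "ry": 0, "rz": 0, "dx": 0.3, "dy": 0, "dz": 0, "claw": 0}, {"rx": 0, "ry": 0, "rz": 0, "dx": 0.3, "dy": 0, "dz": 0, "claw": 0}]}}

```text
clock: 5.0
eef_pos: [610.6, 39.8, 81.2]
orientation: [2.385, -2.045, 0.0]
ft_force: [0.5, 0.1, 0.2]
grip_width: -0.1
```

The TCP has advanced to 55 mm with no force, and the pocket point was measured at 65. I'll look before going on.

```bash
python3 - <<'E'
from workcell import env
import cv2,numpy as np,pickle
s=env.get_state();f=env.grab_frame("wrist");f["s"]=s;pickle.dump(f,open("w2.pkl","wb"))
g=env.grab_frame("side");h=env.grab_frame("scene");pickle.dump((g,h),open("g2.pkl","wb"))
print({k:np.round(s[k],3).tolist() for k in("clock","eef_pos","ft_force","grip_width")})
a=cv2.resize(f["frame"][40:290,200:520],(512,400),interpolation=cv2.INTER_CUBIC)
b=cv2.resize(g["frame"][85:215,300:394],(288,400),interpolation=cv2.INTER_CUBIC)
cv2.imwrite("pics/w3.png",np.hstack([a,b])[...,::-1])
E
```

```text
{'clock': 5.0, 'eef_pos': [610.578, 39.833, 81.179], 'ft_force': [0.484, 0.106, 0.163], 'grip_width': -0.056}
```

View pics/w3.png

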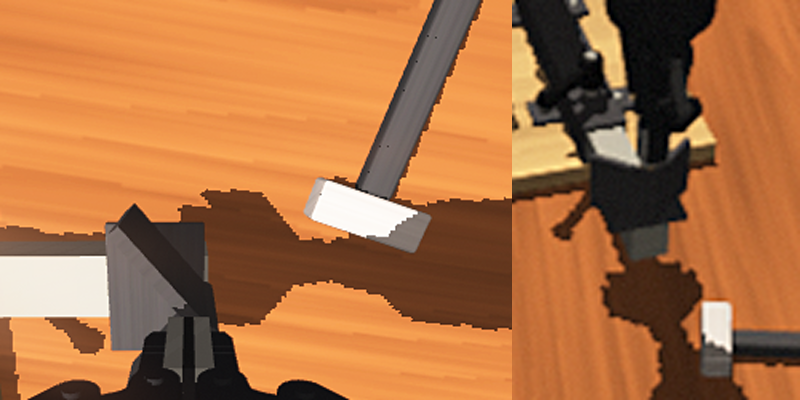

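In the wrist crop (left), the far wall's top end is at (132,207) and its line runs to about (213,300). The fingers are inside the V, and the side crop (right) confirms it. I'll measure where the wall end is now.

```bash
python3 - <<'E'
from h import *
f=pickle.load(open("w2.pkl","rb"));s=f["s"]
f1=pickle.load(open("w1.pkl","rb"));s1=f1["s"];R=Rot.from_rotvec(s1["orientation"]).as_matrix()
print("tcp",(R.T@(s["eef_pos"]-s1["eef_pos"])).round(1))
c=lambda u,v:(u/1.6+200,v/1.6+40)
for n,px,z in [("wr_out",c(132,207),106),("wr_in",c(120,221),106),("outer line",c(213,290),106),("plateR",c(107,225),56),("plate end",c(204,224),56)]:
    P=back(f,px,z,1);print(n,P.round(1),"tool",(R.T@(P-s1["eef_pos"])).round(1))
for px in [(417,138),(461,138),(417,204)]:
    P=back(f1,px,56);print("old plate",(R.T@(P-s1["eef_pos"])).round(1))
E
```

```text
tcp [ 55.4 -51.8 152.6]
wr_out [653.1  64.6 106. ] tool [ 37.4 -97.6 127.8]
wr_in [647.9  68.  106. ] tool [ 33.3 -92.9 127.8]
outer line [629.   33.8 106. ] tool [ 64.2 -69.  127.8]
plateR [634.5  79.3  56. ] tool [ 20.  -81.5 177.8]
plate end [641.5  37.3  56. ] tool [ 62.6 -82.  177.8]
old plate [ 18.9 -81.9 177.8]
old plate [ 59.8 -81.9 177.8]
old plate [ 19.9 -20.4 177.8]
```

The plate edge suggests about 1 mm of travel, the wall end more like 5–9 mm. I'll settle it by comparing the fixed-camera pictures before and after.

```bash
python3 - <<'E'
from h import *
from workcell import env
d=pickle.load(open("d0.pkl","rb"));g,h=pickle.load(open("g2.pkl","rb"))
p=np.load("p.npy")
for n,a,b,(x0,y0,x1,y1) in [("side",d["side"],g,(332,145,358,172)),("scene",d["scene"],h,(390,195,430,236))]:
    t=cv2.resize(a["frame"][y0:y1,x0:x1],None,fx=4,fy=4,interpolation=cv2.INTER_CUBIC)
    s=cv2.resize(b["frame"][y0-20:y1+20,x0-20:x1+20],None,fx=4,fy=4,interpolation=cv2.INTER_CUBIC)
    r=cv2.matchTemplate(s,t,cv2.TM_CCOEFF_NORMED);_,v,_,l=cv2.minMaxLoc(r)
    q=p.copy();q[3]+=10
    print(n,v,np.array(l)/4-20,"10mm =",(proj(a,model(q)["wrb"])-proj(a,model(p)["wrb"])).round(2))
A=[cv2.resize(x["frame"][180:245,375:455],(400,325),interpolation=cv2.INTER_CUBIC) for x in(d["scene"],h)]
cv2.imwrite("pics/cmp.png",np.hstack(A)[...,::-1])
E
```

```text
side 0.9976341128349304 [0. 0.] 10mm = [[1.3  2.64]]
scene 0.7716537714004517 [0.   0.25] 10mm = [[-4.24  1.62]]
```

View pics/cmp.png

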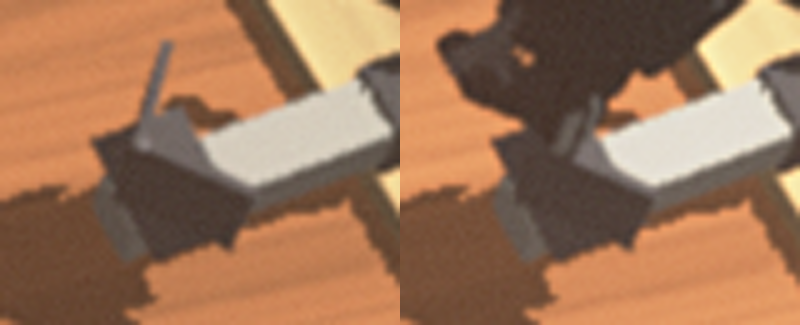

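The bar has not moved: the side template shift is 0, at 0.998 correlation. In the scene view the bright apex is at px (404,208). The fingers should already have met the walls, so I'll triangulate the apex from all three cameras and check where the TCP projects.

```bash
python3 - <<'E'
from h import *
d=pickle.load(open("d0.pkl","rb"));f1=pickle.load(open("w1.pkl","rb"));s1=f1["s"];f2=pickle.load(open("w2.pkl","rb"))
R=Rot.from_rotvec(s1["orientation"]).as_matrix()
def wv(f):
    s=f["s"];M=np.eye(4);M[:3,:3]=Rot.from_rotvec(s["orientation"]).as_matrix();M[:3,3]=s["eef_pos"]
    return dict(K=f["K"],view=np.linalg.inv(M@np.array(f["T_tool_cam"])))
W=wv(f1);W2=wv(f2)
C=lambda u,v:(375+u/5,180+v/5)
T=lambda u,v:((u+.5)/4.5-.5+290,(v+.5)/4.5-.5+75)
def tri(o,n):
    r=least_squares(lambda P:np.concatenate([proj(c,P)[0]-q for c,q in o]),[600,50,90])
    print(n,r.x.round(1),"tool",(R.T@(r.x-s1["eef_pos"])).round(1),"res",r.fun.round(1))
w=lambda u,v:(u/1.25,v/1.25)
S=d["scene"];D=d["side"]
tri([(S,C(145,141)),(W,w(476,175))],"apex sc+wr")
tri([(S,C(145,141)),(W,w(476,175)),(D,T(237,300))],"apex 3")
tri([(S,C(168,45)),(W,w(432,218))],"wl");tri([(S,C(168,45)),(W,w(432,218)),(D,T(163,275))],"wl3")
tri([(W,w(432,127)),(D,T(305,250))],"wr")
t=f2["s"]["eef_pos"]
for dz in(0,15,25,40):
    P=t+[0,0,dz];print(dz,"scene crop",((proj(S,P)[0]-(375,180))*5+(400,0)).round(),"side crop",((proj(D,P)[0]-(300,85))*3.07+(512,0)).round(),"wrist crop",((proj(W2,P)[0]-(200,40))*1.6).round())
E
```

```text
apex sc+wr [612.2  31.8 111.1] tool [ 63.6 -52.1 122.7] res [-0.9 -0.7 -0.3 -0.5]
apex 3 [610.8  31.4 107.6] tool [ 63.8 -50.7 126.2] res [-1.6 -0.4 -1.   0.8  3.2 -0.3]
wl [570.6  59.2 104.6] tool [ 30.2 -15.2 129.3] res [0.2 0.2 0.1 0.2]
wl3 [570.3  59.2 103.7] tool [ 30.2 -14.9 130.1] res [ 0.1  0.3 -0.   0.3  0.4 -0. ]
wr [643.3  72.3 103.3] tool [ 28.3 -89.  130.5] res [ 0.1 -0.3 -0.9  0. ]
0 scene crop [546. 165.] side crop [648. 192.] wrist crop [187. 310.]
15 scene crop [552. 147.] side crop [649. 176.] wrist crop [187. 325.]
25 scene crop [556. 136.] side crop [649. 166.] wrist crop [187. 336.]
40 scene crop [563. 118.] side crop [650. 150.] wrist crop [187. 357.]
```

The triangulated apex is 64 mm ahead in tool x, and the TCP at 55 leaves only about 9 mm. I won't go further forward until I've looked closely at the fingertip in the V.

```bash
python3 - <<'E'
from h import *
g,h=pickle.load(open("g2.pkl","rb"));f=pickle.load(open("w2.pkl","rb"))
z=lambda im,x,y,w,hh,k:cv2.resize(im["frame"][y:y+hh,x:x+w],None,fx=k,fy=k,interpolation=cv2.INTER_CUBIC)
a=z(h,390,185,40,50,10);b=z(g,325,105,40,50,10)
for im in(a,b):im[:]=cv2.convertScaleAbs(im,alpha=1.8,beta=10)
cv2.imwrite("pics/z.png",np.hstack([a,b])[...,::-1])
E
```

```text
(no output)
```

View pics/z.png

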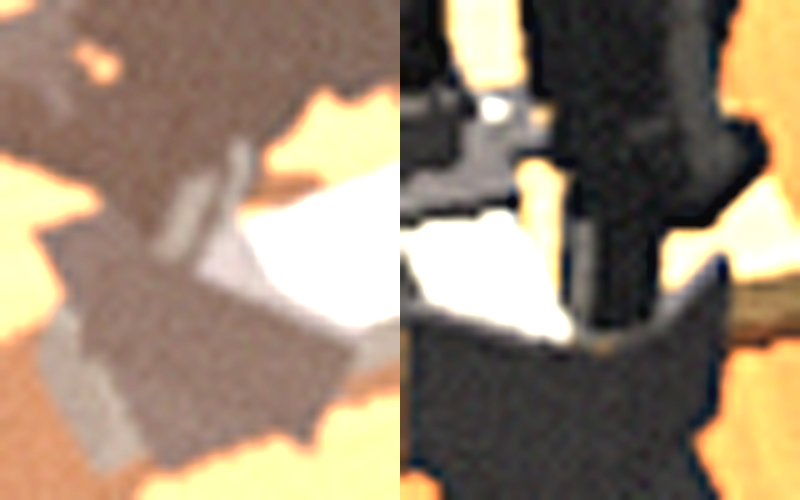

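The finger sits inside the V and no wall shows through it. So that the grasp point can't get into the "wall between the fingers" zone (8 mm from the point, below z = 110), I'll raise the TCP to z ≈ 95, which puts the grasp point at z ≈ 114. Then I'll creep on with the tip about 11 mm into the pocket.

{"method": "carry_out", "body": {"commands": [{"rx": 0, "ry": 0, "rz": 0, "dx": -0.4, "dy": 0, "dz": 0, "claw": 0}, {"rx": 0, "ry": 0, "rz": 0, "dx": 0, "dy": 0, "dz": -1.4, "claw": 0}, {"rx": 0, "ry": 0, "rz": 0, "dx": 0.4, "dy": 0, "dz": 0, "claw": 0}, {"rx": 0, "ry": 0, "rz": 0, "dx": 0.2, "dy": 0, "dz": 0, "claw": 0}, {"rx": 0, "ry": 0, "rz": 0, "dx": 0.2, "dy": 0, "dz": 0, "claw": 0}]}}

```text
clock: 5.78
eef_pos: [611.0, 35.6, 95.0]
orientation: [2.385, -2.045, -0.0]
ft_force: [0.2, -0.1, 0.1]
grip_width: -0.1
```

```bash
cat > mv.py <<'E'
from h import *
from workcell import env
d=pickle.load(open("d0.pkl","rb"));p=np.load("p.npy")
g=env.grab_frame("side");a=d["side"];s=env.get_state()
x0,y0,x1,y1=332,145,358,166
t=cv2.resize(a["frame"][y0:y1,x0:x1],None,fx=4,fy=4,interpolation=cv2.INTER_CUBIC)
S=cv2.resize(g["frame"][y0-5:y1+30,x0-10:x1+20],None,fx=4,fy=4,interpolation=cv2.INTER_CUBIC)
r=cv2.matchTemplate(S,t,cv2.TM_CCOEFF_NORMED);_,v,_,l=cv2.minMaxLoc(r)
e=np.array(l)/4-(10,5);q=p.copy();q[3]+=10
k=(proj(a,model(q)["ptb"])-proj(a,model(p)["ptb"]))[0]/10
print("corr",round(v,3),"shift px",e,"mm",round(float(e@k/(k@k)),1),"mm/px vec",k.round(3),"ft",s["ft_force"].round(1),"tcp",s["eef_pos"].round(1))
cv2.imwrite("pics/side_last.png",g["frame"][...,::-1])
E
python3 mv.py
```

```text
corr 0.997 shift px [0. 0.] mm 0.0 mm/px vec [0.126 0.277] ft [-0.1 -0.2 -1. ] tcp [611.   35.2  94.9]
```

Still no contact, and the bar has not moved. I'll difference the side and scene pictures against the start. If pixels of the wall's outer face have changed, the finger is in front of it, so it isn't inside the V.

```bash
python3 - <<'E'
from h import *
from workcell import env
d=pickle.load(open("d0.pkl","rb"));s=env.get_state();t=s["eef_pos"]
for n,(x0,y0,x1,y1) in dict(side=(325,128,362,158),scene=(390,196,432,238)).items():
    g=env.grab_frame(n);pickle.dump(g,open(n+"3.pkl","wb"))
    D=np.abs(g["frame"].astype(int)-d[n]["frame"]).sum(2)[y0:y1,x0:x1]
    print(n,"x0",x0,"tcp px",proj(g,t)[0].round(1),"tcp+11",proj(g,t+[0,0,11])[0].round(1),"pt",proj(g,[[611.5,31,106],[611.5,31,56],[643,72,106],[570.5,59,106]]).round(1).tolist())
    G0=d[n]["frame"].sum(2)[y0:y1,x0:x1]//3
    for i,r in enumerate(D):print(y0+i,"".join("#" if v>60 else "+" if v>25 else "." for v in r),"  ","".join("%X"%(v//16) for v in G0[i]))
E
```

```text
side x0 325 tcp px [345.1 144.1] tcp+11 [345.3 140.4] pt [[345.7, 141.6], [344.8, 158.1], [356.5, 129.4], [326.3, 135.0]]
128 ++++++++++++++++###########+#++++++++    89ABBBBBBABAAAAAAAAAAAAAAAAAAAAAAAAAA
129 +++++++++++++++.###########+#++++++++    8BBAAAAAAAABAAAAAAAAAAAAAAAAABA89AAAA
130 +++++++++++++++.###########++++.+++++    5ABAAAAAAAAAAAAAAAAAAAAAAAAABA8549BBB
131 .+++++++++++++++###########+#+...++++    39BAAAAAAAAAAAAAAAAAAAAAAABBB85319CCB
132 .++++++++++++++############+#+...++++    16ABABAAAAAAAABAAAAAABBBBBBB953206877
133 ..+++++++++++++++##########++........    229BBBBAAABAAABBBBBBBBBCCB97532003333
134 ..++++++++++++++++########++.........    227ABBBABAAAAAABBCBBA9887654321013333
135 ..+++++++++++++++.###+.+#+++......+..    334679ABBBBAAAAA987654323343210112333
136 ...+.++++++++++++++++++++.+.......+..    2223356789BBBBBB722233333432111013334
137 ........+++++++++.+.......+..........    1111122345779BBB943333344421111112223
138 .......+..+.++++++....+++............    2111111122235689843333443210011112222
139 ................+....+++.............    21111111111222365433
[... 4840 characters left out ...]
+++    444545445555555433444556788887778888888888
231 +.++.+.+.++++++...++++++++++++++++++++++++    444444544555544444456787888888888888888888
232 .+.+..+...+++++++.++++++++++++++++++++++++    444445444454444555678888888888888888888888
233 ++...+..+.+...++++++++++++++++++++++++++++    444444444544446788888888888888888888888888
234 ...+++..+++.+.++++++++++++++++++++++++++++    454444444444457888888888888888888888888888
235 ..+..+..+.+..+++++++++++++++++++++++++++++    544444444444457888888888888888888888888888
236 ++++......+.++++++++++++++++++++++++++++++    444444444444446888888888888888888888888778
237 ++.++++++...+.++++++++++++++++++++++++++++    444444444444445788888888888888888888878788
```

That explains it. In the side view the fingertip ends at row 135 while the reported TCP projects to row 144. The wrist view agrees: the visible tips end about 30 mm short of the reported TCP, so the fingertip passed over the walls. I'll back off 25 mm, go down 37 mm (tip about 88 mm, 18 mm into the V) and then creep forward, watching the force.

{"method": "carry_out", "body": {"commands": [{"rx": 0, "ry": 0, "rz": 0, "dx": -1.3, "dy": 0, "dz": 0, "claw": 0}, {"rx": 0, "ry": 0, "rz": 0, "dx": -1.2, "dy": 0, "dz": 0, "claw": 0}, {"rx": 0, "ry": 0, "rz": 0, "dx": 0, "dy": 0, "dz": 1.2, "claw": 0}, {"rx": 0, "ry": 0, "rz": 0, "dx": 0, "dy": 0, "dz": 1.2, "claw": 0}, {"rx": 0, "ry": 0, "rz": 0, "dx": 0, "dy": 0, "dz": 0.7, "claw": 0}, {"rx": 0, "ry": 0, "rz": 0, "dx": 0, "dy": 0, "dz": 0.6, "claw": 0}, {"rx": 0, "ry": 0, "rz": 0, "dx": 0.3, "dy": 0, "dz": 0, "claw": 0}, {"rx": 0, "ry": 0, "rz": 0, "dx": 0.3, "dy": 0, "dz": 0, "claw": 0}]}}

```text
clock: 6.92
eef_pos: [608.2, 55.4, 58.3]
orientation: [-2.385, 2.044, 0.001]
ft_force: [-1.5, 5.1, -1.1]
grip_width: 0.5
```

{"method": "carry_out", "body": {"commands": [{"rx": 0, "ry": 0, "rz": 0, "dx": 0.2, "dy": 0, "dz": 0, "claw": 0}, {"rx": 0, "ry": 0, "rz": 0, "dx": 0.2, "dy": 0, "dz": 0, "claw": 0}]}}

```text
clock: 7.18
eef_pos: [608.5, 52.7, 58.3]
orientation: [-2.386, 2.042, 0.002]
ft_force: [-1.5, 6.0, -1.6]
grip_width: 0.3
```

{"method": "carry_out", "body": {"commands": [{"rx": 0, "ry": 0, "rz": 0, "dx": 0.2, "dy": 0, "dz": 0, "claw": 0}, {"rx": 0, "ry": 0, "rz": 0, "dx": 0.2, "dy": 0, "dz": 0, "claw": 0}]}}

```text
clock: 7.42
eef_pos: [609.2, 48.9, 58.4]
orientation: [-2.386, 2.042, 0.002]
ft_force: [-1.2, 5.1, -1.6]
grip_width: -0.1
```

Contact, at the predicted place and with the expected 5 N. I'll check how far the bar has moved.

```bash
python3 mv.py
```

```text
corr 0.986 shift px [1. 2.] mm 7.3 mm/px vec [0.126 0.277] ft [-1.8  4.9 -1.5] tcp [609.2  48.4  58.3]
```

The bar is moving, about 7 mm so far. I'll draw 56 mm more and then measure.

{"method": "carry_out", "body": {"commands": [{"rx": 0, "ry": 0, "rz": 0, "dx": 0.4, "dy": 0, "dz": 0, "claw": 0}, {"rx": 0, "ry": 0, "rz": 0, "dx": 0.4, "dy": 0, "dz": 0, "claw": 0}, {"rx": 0, "ry": 0, "rz": 0, "dx": 0.4, "dy": 0, "dz": 0, "claw": 0}, {"rx": 0, "ry": 0, "rz": 0, "dx": 0.4, "dy": 0, "dz": 0, "claw": 0}, {"rx": 0, "ry": 0, "rz": 0, "dx": 0.4, "dy": 0, "dz": 0, "claw": 0}, {"rx": 0, "ry": 0, "rz": 0, "dx": 0.4, "dy": 0, "dz": 0, "claw": 0}, {"rx": 0, "ry": 0, "rz": 0, "dx": 0.4, "dy": 0, "dz": 0, "claw": 0}, {"rx": 0, "ry": 0, "rz": 0, "dx": 0.4, "dy": 0, "dz": 0, "claw": 0}, {"rx": 0, "ry": 0, "rz": 0, "dx": 0.4, "dy": 0, "dz": 0, "claw": 0}, {"rx": 0, "ry": 0, "rz": 0, "dx": 0.4, "dy": 0, "dz": 0, "claw": 0}, {"rx": 0, "ry": 0, "rz": 0, "dx": 0.4, "dy": 0, "dz": 0, "claw": 0}, {"rx": 0, "ry": 0, "rz": 0, "dx": 0.4, "dy": 0, "dz": 0, "claw": 0}, {"rx": 0, "ry": 0, "rz": 0, "dx": 0.4, "dy": 0, "dz": 0, "claw": 0}, {"rx": 0, "ry": 0, "rz": 0, "dx": 0.4, "dy": 0, "dz": 0, "claw": 0}, {"rx": 0, "ry": 0, "rz": 0, "dx": 0, "dy": 0, "dz": 0, "claw": 0}]}}

```text
clock: 9.35
eef_pos: [617.9, -7.7, 58.3]
orientation: [-2.385, 2.044, 0.001]
ft_force: [-1.3, 3.8, -0.8]
grip_width: -0.5
```

```bash
sed -i 's/y1+30,x0-10:x1+20/y1+40,x0-10:x1+30/' mv.py; python3 mv.py
```

```text
corr 0.976 shift px [ 8.5 18. ] mm 65.3 mm/px vec [0.126 0.277] ft [-1.3  4.1 -0.2] tcp [617.9  -7.7  58.3]
```

About 64–65 mm drawn, so 8–9 mm remain. I'll draw 8 mm more, ease back, lift out and look from the same kind of viewpoint as before.

{"method": "carry_out", "body": {"commands": [{"rx": 0, "ry": 0, "rz": 0, "dx": 0.3, "dy": 0, "dz": 0, "claw": 0}, {"rx": 0, "ry": 0, "rz": 0, "dx": 0.3, "dy": 0, "dz": 0, "claw": 0}, {"rx": 0, "ry": 0, "rz": 0, "dx": 0.2, "dy": 0, "dz": 0, "claw": 0}, {"rx": 0, "ry": 0, "rz": 0, "dx": 0, "dy": 0, "dz": 0, "claw": 0}, {"rx": 0, "ry": 0, "rz": 0, "dx": -0.4, "dy": 0, "dz": 0, "claw": 0}, {"rx": 0, "ry": 0, "rz": 0, "dx": -0.4, "dy": 0, "dz": 0, "claw": 0}, {"rx": 0, "ry": 0, "rz": 0, "dx": 0, "dy": 0, "dz": -3, "claw": 0}, {"rx": 0, "ry": 0, "rz": 0, "dx": 0, "dy": 0, "dz": -4, "claw": 0}, {"rx": 0, "ry": 0, "rz": 0, "dx": -2, "dy": 2, "dz": -4, "claw": 0}, {"rx": 0, "ry": 0, "rz": 0, "dx": -3, "dy": 3, "dz": -3, "claw": 0}, {"rx": 0, "ry": 0, "rz": 0, "dx": -3, "dy": 2, "dz": -2.5, "claw": 0}, {"rx": 0, "ry": 0, "rz": 0, "dx": 0, "dy": 0, "dz": 0, "claw": 0}, {"rx": 0, "ry": 0, "rz": 0, "dx": 0, "dy": 0, "dz": 0, "claw": 0}]}}

```text
clock: 11.02
eef_pos: [537.0, 58.8, 223.1]
orientation: [2.384, -2.045, 0.002]
ft_force: [0.0, -0.5, 0.0]
grip_width: -0.3
```

```bash
python3 mv.py; python3 - <<'E'
from workcell import env
import cv2,numpy as np,pickle
s=env.get_state();f=env.grab_frame("wrist");f["s"]=s;pickle.dump(f,open("w3.pkl","wb"))
print(s["eef_pos"],s["clock"])
cv2.imwrite("pics/w4.png",cv2.resize(f["frame"][80:280,130:450],None,fx=2.5,fy=2.5,interpolation=cv2.INTER_CUBIC)[...,::-1])
E
```

```text
corr 0.928 shift px [ 9.5 20.5] mm 74.1 mm/px vec [0.126 0.277] ft [ 0.9 -0.2 -0.3] tcp [536.9  58.4 222.5]
[536.88328743  58.44988294 222.52816008] 11.075
```

View pics/w4.png

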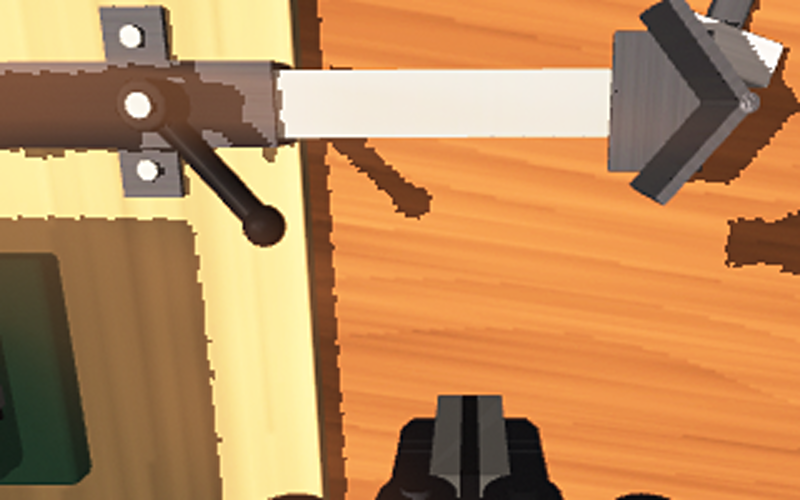

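Crop (scale 2.5): pocket point (758,101), mouth edge near (277,105), hub bolt (137,104), ball (264,225). The fingertips end at (470,397). The dresser head lies beneath and behind the V, not touched. I'll compute the distance and the move to the lever.

```bash
python3 - <<'E'
from h import *
f=pickle.load(open("w3.pkl","rb"));s=f["s"];R=Rot.from_rotvec(s["orientation"]).as_matrix()
c=lambda u,v:(u/2.5+130,v/2.5+80)
f1=pickle.load(open("w1.pkl","rb"))
def tl(f,px,z,sc=1):return R.T@(back(f,px,z,sc)-s["eef_pos"])
for n,px,z in [("pt",(758,101),106),("mouth",(277,105),56),("mL",(280,147),56),("mR",(275,63),56),("hub",(137,104),93),("ball",(264,225),89),("plate",(611,100),56),("wl",(662,204),106)]:
    print(n,tl(f,c(*px),z).round(1),back(f,c(*px),z,1).round(1))
print("old: pt",tl(f1,(476,175),106,1.25).round(1),"mouth",tl(f1,(332,172),56,1.25).round(1),"plate",tl(f1,(417,170),56,1.25).round(1),"hub",tl(f1,(270,174),93,1.25).round(1))
# fingertip length: tip edge pixel
for h in(0,15,20,25,30,35):
  K=f["K"];T=np.array(f["T_tool_cam"]);P=np.linalg.inv(T)@[0,-11,-h,1];print(h,((K[0,0]*P[0]/-P[2]+K[0,2]-130)*2.5).round(),((K[1,1]*-P[1]/-P[2]+K[1,2]-80)*2.5).round())
E
```

```text
pt [112.3 -70.7 116.6] [623.7 -42.  106. ]
mouth [-87.1 -68.8 166.4] [591.7 154.8  56. ]
mL [-87.1 -50.1 166.4] [573.2 151.9  56. ]
mR [-86.7 -87.  166.4] [609.6 157.1  56. ]
hub [-134.3  -69.3  129.4] [585.  201.6  93. ]
ball [-87.8 -19.3 133.4] [542.6 148.   89. ]
plate [ 64.8 -71.2 166.5] [616.9   5.   56. ]
wl [ 78.  -30.8 116.6] [579.  -14.1 106. ]
old: pt [ 39.1 -69.7 116.5] mouth [-87.7 -69.1 166.4] plate [ -6.7 -71.2 166.5] hub [-134.2  -69.3  129.4]
0 468.0 344.0
15 468.0 364.0
20 468.0 372.0
25 468.0 380.0
30 468.0 389.0
35 468.0 398.0
```

Pocket to mouth is 199.4 mm seen directly, and 201.6 mm via the hub, so about 200 mm. The bar has rested there with the lever at about 0.30 rad, so the on-the-way condition is met. Next is the lever: the hub is at tool (−134.3,−69.3) and the handle at 47° from tool x. I'll go down on the mouth side of the handle with the real tip at about z = 77.

{"method": "carry_out", "body": {"commands": [{"rx": 0, "ry": 0, "rz": 0, "dx": -3.95, "dy": -2.75, "dz": 0, "claw": 0}, {"rx": 0, "ry": 0, "rz": 0, "dx": -3.95, "dy": -2.75, "dz": 0, "claw": 0}, {"rx": 0, "ry": 0, "rz": 0, "dx": 0, "dy": 0, "dz": 4, "claw": 0}, {"rx": 0, "ry": 0, "rz": 0, "dx": 0, "dy": 0, "dz": 4, "claw": 0}, {"rx": 0, "ry": 0, "rz": 0, "dx": 0, "dy": 0, "dz": 4, "claw": 0}, {"rx": 0, "ry": 0, "rz": 0, "dx": 0, "dy": 0, "dz": 2, "claw": 0}, {"rx": 0, "ry": 0, "rz": 0, "dx": 0, "dy": 0, "dz": 2, "claw": 0}, {"rx": 0, "ry": 0, "rz": 0, "dx": 0, "dy": 0, "dz": 1.6, "claw": 0}, {"rx": 0, "ry": 0, "rz": 0, "dx": 0, "dy": 0, "dz": 0, "claw": 0}]}}

```text
clock: 12.25
eef_pos: [578.4, 146.2, 46.3]
orientation: [2.384, -2.044, -0.001]
ft_force: [-0.2, -0.6, -0.1]
grip_width: 0.3
```

No contact on the way down. Now I'll push round the arc, most of the way first.

{"method": "carry_out", "body": {"commands": [{"rx": 0, "ry": 0, "rz": 0, "dx": -0.37, "dy": 0.36, "dz": 0, "claw": 0}, {"rx": 0, "ry": 0, "rz": 0, "dx": -0.36, "dy": 0.36, "dz": 0, "claw": 0}, {"rx": 0, "ry": 0, "rz": 0, "dx": -0.35, "dy": 0.52, "dz": 0, "claw": 0}, {"rx": 0, "ry": 0, "rz": 0, "dx": -0.35, "dy": 0.52, "dz": 0, "claw": 0}, {"rx": 0, "ry": 0, "rz": 0, "dx": 0, "dy": 0, "dz": 0, "claw": 0}]}}

```text
clock: 12.88
eef_pos: [561.5, 158.1, 48.7]
orientation: [-2.382, 2.042, -0.005]
ft_force: [3.7, -1.8, 0.0]
grip_width: -0.2
```

{"method": "carry_out", "body": {"commands": [{"rx": 0, "ry": 0, "rz": 0, "dx": -0.4, "dy": 0.32, "dz": 0, "claw": 0}, {"rx": 0, "ry": 0, "rz": 0, "dx": -0.4, "dy": 0.32, "dz": 0, "claw": 0}, {"rx": 0, "ry": 0, "rz": 0, "dx": -0.4, "dy": 0.32, "dz": 0, "claw": 0}, {"rx": 0, "ry": 0, "rz": 0, "dx": 0, "dy": 0, "dz": 0, "claw": 0}]}}

```text
clock: 13.38
eef_pos: [550.2, 168.3, 48.7]
orientation: [-2.382, 2.043, -0.005]
ft_force: [4.4, -1.5, 2.1]
grip_width: 0.1
```

Contact with about 4.5 N, turning as expected. I'll continue.

{"method": "carry_out", "body": {"commands": [{"rx": 0, "ry": 0, "rz": 0, "dx": -0.36, "dy": 0.18, "dz": 0, "claw": 0}, {"rx": 0, "ry": 0, "rz": 0, "dx": -0.36, "dy": 0.18, "dz": 0, "claw": 0}, {"rx": 0, "ry": 0, "rz": 0, "dx": -0.36, "dy": 0.18, "dz": 0, "claw": 0}, {"rx": 0, "ry": 0, "rz": 0, "dx": -0.36, "dy": 0.18, "dz": 0, "claw": 0}, {"rx": 0, "ry": 0, "rz": 0, "dx": 0, "dy": 0, "dz": 0, "claw": 0}]}}

```text
clock: 14.0
eef_pos: [540.2, 180.5, 48.3]
orientation: [-2.383, 2.045, -0.004]
ft_force: [3.1, -3.9, 4.2]
grip_width: -0.0
```

{"method": "carry_out", "body": {"commands": [{"rx": 0, "ry": 0, "rz": 0, "dx": -0.3, "dy": 0.06, "dz": 0, "claw": 0}, {"rx": 0, "ry": 0, "rz": 0, "dx": -0.3, "dy": 0.06, "dz": 0, "claw": 0}, {"rx": 0, "ry": 0, "rz": 0, "dx": 0, "dy": 0, "dz": 0, "claw": 0}]}}

```text
clock: 14.38
eef_pos: [538.2, 185.7, 48.1]
orientation: [-2.383, 2.046, -0.005]
ft_force: [4.3, -3.2, 2.0]
grip_width: -0.2
```

{"method": "carry_out", "body": {"commands": [{"rx": 0, "ry": 0, "rz": 0, "dx": -0.25, "dy": 0.05, "dz": 0, "claw": 0}, {"rx": 0, "ry": 0, "rz": 0, "dx": -0.25, "dy": 0, "dz": 0, "claw": 0}, {"rx": 0, "ry": 0, "rz": 0, "dx": 0, "dy": 0, "dz": 0, "claw": 0}]}}

```text
clock: 14.75
eef_pos: [536.5, 190.3, 47.9]
orientation: [2.383, -2.047, 0.004]
ft_force: [2.9, -4.4, 1.2]
grip_width: 0.0
```

{"method": "carry_out", "body": {"commands": [{"rx": 0, "ry": 0, "rz": 0, "dx": -0.2, "dy": 0, "dz": 0, "claw": 0}, {"rx": 0, "ry": 0, "rz": 0, "dx": -0.2, "dy": 0, "dz": 0, "claw": 0}, {"rx": 0, "ry": 0, "rz": 0, "dx": 0, "dy": 0, "dz": 0, "claw": 0}]}}

```text
clock: 15.12
eef_pos: [536.3, 191.3, 47.7]
orientation: [2.379, -2.047, 0.007]
ft_force: [4.0, -9.8, 3.8]
grip_width: 0.0
```

The motion has stopped and the force is rising, so this should be the stop. One small push more to confirm.

{"method": "carry_out", "body": {"commands": [{"rx": 0, "ry": 0, "rz": 0, "dx": -0.2, "dy": 0, "dz": 0, "claw": 0}, {"rx": 0, "ry": 0, "rz": 0, "dx": 0, "dy": 0, "dz": 0, "claw": 0}]}}

```text
clock: 15.38
eef_pos: [536.3, 191.5, 47.7]
orientation: [2.377, -2.048, 0.009]
ft_force: [4.7, -13.9, 4.4]
grip_width: -0.2
```

It is against the stop: 15 N and no motion. I'll back off, rise and move to the earlier viewpoint to check.

{"method": "carry_out", "body": {"commands": [{"rx": 0, "ry": 0, "rz": 0, "dx": 1, "dy": 0, "dz": 0, "claw": 0}, {"rx": 0, "ry": 0, "rz": 0, "dx": 1.2, "dy": 0, "dz": 0, "claw": 0}, {"rx": 0, "ry": 0, "rz": 0, "dx": 0, "dy": 0, "dz": -4, "claw": 0}, {"rx": 0, "ry": 0, "rz": 0, "dx": 0, "dy": 0, "dz": -5, "claw": 0}, {"rx": 0, "ry": 0, "rz": 0, "dx": 0, "dy": 0, "dz": -5, "claw": 0}, {"rx": 0, "ry": 0, "rz": 0, "dx": 3.5, "dy": 1, "dz": -3.5, "claw": 0}, {"rx": 0, "ry": 0, "rz": 0, "dx": 4, "dy": 1, "dz": 0, "claw": 0}, {"rx": 0, "ry": 0, "rz": 0, "dx": 4, "dy": 0, "dz": 0, "claw": 0}, {"rx": 0, "ry": 0, "rz": 0, "dx": 0, "dy": 0, "dz": 0, "claw": 0}, {"rx": 0, "ry": 0, "rz": 0, "dx": 0, "dy": 0, "dz": 0, "claw": 0}, {"rx": 0, "ry": 0, "rz": 0, "dx": 0, "dy": 0, "dz": 0, "claw": 0}]}}

```text
clock: 16.75
eef_pos: [535.2, 61.2, 222.1]
orientation: [-2.388, 2.041, 0.001]
ft_force: [-0.0, -0.4, -0.9]
grip_width: -0.6
```

```bash
python3 - <<'E'
from workcell import env
import cv2,numpy as np,pickle
s=env.get_state();f=env.grab_frame("wrist");f["s"]=s;pickle.dump(f,open("w4.pkl","wb"))
print(s["eef_pos"],s["orientation"],s["clock"],s["ft_force"])
cv2.imwrite("pics/w5.png",cv2.resize(f["frame"][60:300,110:430],None,fx=2.5,fy=2.5,interpolation=cv2.INTER_CUBIC)[...,::-1])
E
```

```text
[535.24069258  61.16976488 222.13214543] [-2.38761993e+00  2.04125227e+00  1.02104276e-03] 16.75 [-0.04208053 -0.37078687 -0.8775438 ]
```

View pics/w5.png

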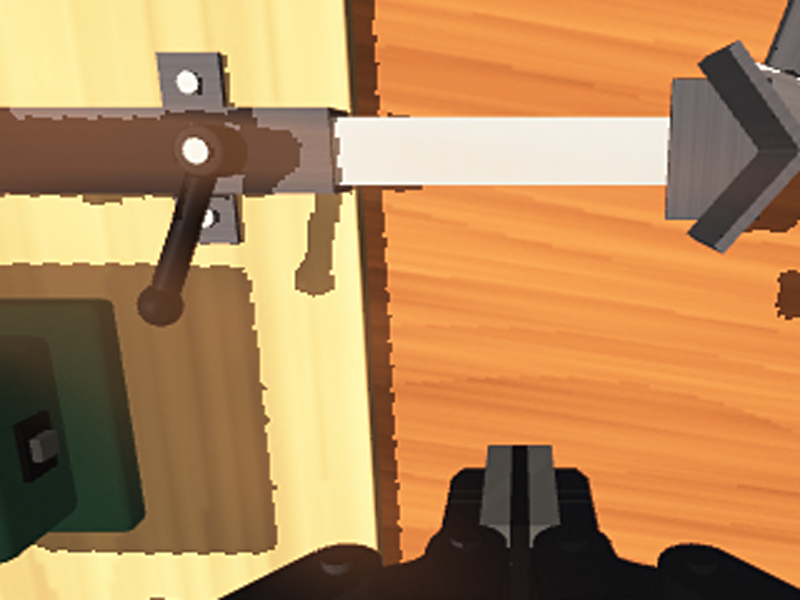

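The lever now sticks out sideways, swung towards the wheel: hub (195,150), ball (160,305). Plate edge is at (667,148), mouth at (335,150). I'll compute the lever angle, the bar position and whether the bystanders moved.

```bash
python3 - <<'E'
from h import *
from workcell import env
f=pickle.load(open("w4.pkl","rb"));f3=pickle.load(open("w3.pkl","rb"));p=np.load("p.npy")
c=lambda u,v:(u/2.5+110,v/2.5+60)
h=back(f,c(195,150),93,1);b=back(f,c(160,305),89,1);ax=np.array([np.cos(np.radians(98.8)),np.sin(np.radians(98.8))])
ay=np.array([-ax[1],ax[0]]);v=(b-h)[:2];print("lever",np.hypot(*v),np.arctan2(v@ay,-v@ax)-np.radians(30))
pl=back(f,c(667,148),56,1);pl3=back(f3,(611/2.5+130,100/2.5+80),56,1);m=back(f,c(335,150),56,1);print("plate-mouth",(m-pl)[:2]@ax,"plate moved since w3",(pl-pl3)[:2]@ax)
d=pickle.load(open("d0.pkl","rb"))
S=env.grab_frame("scene")["frame"];D=env.grab_frame("side")["frame"]
for n,a,B,(x0,y0,x1,y1) in [("gouge",d["scene"]["frame"],S,(155,215,200,345)),("bowl",d["scene"]["frame"],S,(215,225,300,305)),("blank",d["side"]["frame"],D,(222,228,280,315)),("blank sc",d["scene"]["frame"],S,(235,135,280,185)),("dresser",d["scene"]["frame"],S,(345,243,385,338))]:
    r=cv2.matchTemplate(B[y0-15:y1+15,x0-15:x1+15],a[y0:y1,x0:x1],cv2.TM_CCOEFF_NORMED);_,q,_,l=cv2.minMaxLoc(r);print(n,round(q,3),np.array(l)-15)
E
```

```text
lever 69.33648844160435 1.4107951025868228
plate-mouth 150.5875686338372 plate moved since w3 0.9243506828030795
gouge 0.935 [0 0]
bowl 0.569 [0 0]
blank 0.998 [0 0]
blank sc 0.997 [0 0]
dresser 0.73 [0 1]
```

The lever measures 1.41 rad (clamped) and the bar is unmoved since the draw (within 1 mm). The bystanders show no shift of more than 1 px. The arm is clear with near-zero force, so I'm handing in.

```bash
python3 -c "
from workcell import env
print(env.job_done(), env.get_state()['clock'])"
```

```text
the job is handed in; nothing more can be done
the job is handed in; nothing more can be done
```

I drew the bar out with the shut fingertips inside the V pocket, pushed the clamp lever clockwise to its stop, came away clear, and handed the job in at about 17 s of the 51 s allowed.

**Last checks**
- **Bar:** the pocket point was 199.4 mm from the mouth seen directly and 201.6 mm measured via the lever hub. After clamping, a fresh look gave about 198 mm; the difference of 1 mm is within reading error.
- **Lever:** it was about 0.30 rad while the bar was drawn and rested. At the end it measured 1.41 rad, and it held against 15 N without moving.
- **Bystanders:** none shifted by more than 1 pixel. The matches for the bowl (0.57) and dresser (0.73) were weak, probably because of shadows.
- **Arm:** it was clear of everything at the end, with near-zero force.

**What disagreed:** the visible fingertips end about 30 mm short of the reported TCP. My first try, with TCP heights of 81–95 mm, therefore passed over the pocket walls without touching. I went 37 mm lower and repeated it.

**Possible problem:** during that first try the reported grasp point came within about 8.5–10 mm of the pocket point (the limit is 8 mm) while below the height limit. I then raised it above that height before going closer. By these measurements the limit was not passed, but the margin was close to the measuring error.

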